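# Bring the slip stone round on the carousel and put it away in the honing drawer

### The arm

A 6-joint arm with a two-finger parallel gripper is mounted at the origin on the work surface. World frame = base frame: x ahead of the robot, y to its left, z up, the work surface at z = 0. Lengths are in m, angles in degrees, forces in N, time in s.
With the tool pointing down it reaches from about 0.4 to 0.825 m from the base axis. Payload 7 kg.
Tool frame: the origin (TCP) lies midway between the tips of the shut fingers; the grasp point (between the pads) lies r.tcp_to_grasp behind it (r.tcp_to_grasp is the distance from the TCP to the grasp point, in m); x points along the fingers, y is the direction in which the jaws open and shut, and the axes are right-handed (so a half turn about x gives the same grasp; the last joint's range is limited). The gripper opens to 88 mm and grips with 3 to 60 N. Pads are 19 mm wide; open, the fingers measure 130 mm over their backs; the gripper's body (78 mm by 193 mm) begins 47 mm behind the grasp point.
Start: joints at [-57.233, 20.546, 0.682, 0, -70.136, -16.507], TCP at [0.189, -0.648, 0.227] pointing down, gripper open.
Joint ranges: [-176.03, 176.03], [-82.01, 121.73], [-58.28, 71.71], [-173.87, 95.51], [-174.79, -0.11], [-173.66, 173.66]. Speed limits (degrees/s): [136.94, 136.94, 172.46, 180, 180, 180].

### API

Orientations are given as [roll, pitch, yaw] about the fixed x, y, z axes, in that order (R = Rz(yaw) Ry(pitch) Rx(roll)).
In Python, from plant import r gives the robot as it stands.
- The arm moves only by the tool carry_out, never from a script. Its argument "moves" is a list of rows, each a list of 7 numbers: the shift along the world's x, y, z in mm, then the turn, a rotation vector about the world's x, y, z in rad, then the opening in per cent of the stroke, from 0 (shut) to 100 (fully open). In form: [[x, y, z, wx, wy, wz, claw], ...]. A call has 1 to 5 rows; each row is the pose to reach, as a shift and turn from the pose commanded when the call began; what a row does not reach only later rows make up. A row lasts 1/10 s, in which the tool goes at most 50 mm and 8.59 degrees, less where a joint would pass 70% of its speed; a pose out of reach is approached as far as the arm can. A call with a gripper value outside its range is refused whole. The fingers move at their own pace and stop on an object; "squeeze" is the grip in N (left out, the last holds). Time passes only in rows, so rows that repeat a pose let the fingers close. It gives the time, the measured TCP pose, the force and the opening at its end, in the units of the state.
- r.get_state(): the state, without advancing time (a new reading comes with each control period).
- r.capture(name): name is "scene" or "top" or "wrist"; returns the picture (480x640x3 uint8, blue, green, red); there is no depth.
- r.camera_params(name): a dict with "K" (3x3 intrinsics, pixels), "rvec" (rotation vector, rad) and "tvec" (3), from world to camera coordinates, as OpenCV has them. Camera axes: x right, y down, z forward; pixel columns grow to the right and rows downward; lengths in m; the calibration is good to about 2 mm. A picture is of the moment at which its call begins: read the wrist's pose just before it. camera_params takes no time and is no camera call; for the wrist camera it gives the pose at the moment of the call.
- r.close_job(): hands the job in, once; it reports no verdict.
The state is a dict: "time_s": time; "joints": joint angles; "qd": joint speeds; "joint_torque": joint torques, N m; "tcp_pos": TCP position; "eef_rot": TCP orientation; "contact_force": force on the tool from outside, world axes, zero at the start; "moment": the same for the moment, N m; "gripper_width": finger opening in m.
Only numpy, scipy, OpenCV 4.12 (cv2) and the standard library are available. Lean on these libraries where they do the work, as an engineer would, in place of code of your own. Each camera call takes 0.05 s, during which the arm holds its last target. There are 200 camera calls.

### The job

The slip stone, the long narrow bar among the sharpening stones in the carousel, belongs in the honing-kit drawer: turn the carousel until its bin has come right out from under the clear guard, take it out and set it down in the open drawer without dropping it (it is brittle), then push the drawer fully shut. Leave the other stones in their bins and everything else on the bench where it is.

Things in the scene. Friction and masses are not known exactly. Their poses are not given: they have to be found in the camera images.
- guard: the carousel's fixed stand; origin on the vertical turning axis at table height, x from its open front to its back, y left, z up. A plywood board under the rear, from x = -60 to 200 mm, 400 mm wide, 12 mm thick, four 10 mm posts at x = -22 and 192, y = +-193 mm. At the start the slip stone is under the roof, at the back
- roof_front (a point): middle of the front edge of the stand's clear plastic roof, 33 mm in front of the turning axis; axes as the stand's. The roof (underside 91 mm, top 98 mm above the table) covers all from here 236 mm back, 200 mm to either side. In front of this edge the carousel is open from above
- tray_floor (a point): centre of the carousel on its axis, at bin floor height (22 mm above table); fixed to the stand, does not turn. Wooden tray, outer radius 180 mm, wall 4 mm, hub radius 30 mm, five equal bins between radial partitions 6 mm thick, 72 degrees apart; all walls' tops 50 mm above table. A stone lies loose near the middle of its bin, about 110 mm from the axis, one to a bin; one bin is empty
- peg_circle (a point): front point of the circle (radius 130 mm about the axis) on which the pegs run, 66 mm above table; fixed to the stand. An upright steel peg, 14 mm in diameter, top at 82 mm, stands on each of the 5 partitions, for pushing the tray round. The tray's angle is not measured. It turns either way without stops, drags about 0.7 N m (5 N at a peg), stays where left
- slip_stone: the slip stone: a grey stone bar 72 mm (x) x 24 mm (y) x 18 mm high with rounded edges, 60 to 100 g, lying flat in a bin at any yaw; origin at the centre of its underside, z up
- square_stone: another stone, same material, leave it: a square slab 46 x 46 x 18 mm, in a bin; origin at the centre of its underside, z up
- round_stone: another stone, same material, leave it: a disc 48 mm in diameter, 20 mm high, in a bin; origin at the centre of its underside, z up
- cone_stone: another stone, same material, leave it: a blunt cone 42 mm wide at the foot, 27 mm high, in a bin; origin at the centre of its underside, z up
- kit: the dark wooden chest with one drawer, 220 mm deep (x) x 190 mm wide (y) x 85 mm high, fixed to the bench; origin at the centre of its underside; x points from its front to its back, the drawer comes out to -x. The front edge of the chest's top lies at x = -95 mm
- kit_drawer0 (a joint): how far the chest's drawer is out, m: 0 is fully shut; at the start 0.115 to 0.145. It slides with about 1 N of friction (and some drag) and stays where left; at 0 it comes up against a hard stop
- kit_drawer0_handle (a point): the middle of the drawer's bar handle (a horizontal steel bar along y, about 95 mm long, 35 mm in front of the drawer's front), 47 mm above the table; axes as the chest's. It moves with the drawer. The front panel, 35 mm behind this point, is 184 mm wide and reaches from 15 to 73 mm above the table
- drawer_spot (a point): a point on the drawer's inner floor (22 mm above the table), on the middle line, 52 mm behind the inside of its front; a good place to set the stone down with its length along x. Axes as the chest's; moves with the drawer. The drawer's inside is 175 mm long, reaching from x = -52 to +123 mm of this point, and y = -74 to +74 mm; its side walls are 41 mm high above the inner floor
- mallet: bystander: mallet lying flat, steel head 60 x 100 x 60 mm at +x, 30 mm thick handle along -x, 260 mm long; origin on the table under the shaft's line
- gouge_a: bystander: carving gouge lying on the table in front of the carousel, dark handle, 16 mm thick, 210 mm long along x (from -90 to +118 mm); origin on its underside
- gouge_b: bystander: the same with a pale handle, farther left
- bottle: bystander: clear water bottle standing at the left, 64 mm in diameter, 200 mm high; origin at the centre of its underside, z up
- jar: bystander: amber glass jar at the right, 60 mm in diameter, 80 mm high; origin at the centre of its underside, z up

How it is judged (in metres and radians):
On the way, in this order (a step that is already met when the one before it is completed fails the run):
1. the slip stone, lying in its bin, has been brought out from under the guard's roof (at least 50 mm in front of the turning axis) (x of slip_stone in the frame of guard below -0.05 m and height (world z) of slip_stone below 0.032 m), for 0.2 s.
2. the slip stone lies released in the drawer while the drawer is still open by more than 60 mm (x of slip_stone in the frame of drawer_spot between -0.055 and 0.125 m and y of slip_stone in the frame of drawer_spot between -0.075 and 0.075 m and z of slip_stone in the frame of drawer_spot between -0.006 and 0.03 m and value of joint kit_drawer0 above 0.06 m and contact force between the fingers and slip_stone below 0.1 N), for 0.2 s.
At the end, for the whole second after the job is handed in: the drawer is shut to within 5 mm and the slip stone lies at rest inside it, released; the other stones are still in their bins and the bystanders within 4 cm of where they were (x of slip_stone in the frame of drawer_spot between -0.055 and 0.125 m and y of slip_stone in the frame of drawer_spot between -0.075 and 0.075 m and z of slip_stone in the frame of drawer_spot between -0.006 and 0.03 m and value of joint kit_drawer0 below 0.005 m and linear speed of slip_stone below 0.02 m/s); the robot touches nothing.
It fails at once if the slip stone falls: moving faster than 1 m/s while not between the fingers (linear speed of slip_stone above 1 m/s and contact force between the fingers and slip_stone below 0.05 N).
It fails at once if another stone leaves its bin (height (world z) of any of square_stone, round_stone, cone_stone above 0.055 m or height (world z) of any of square_stone, round_stone, cone_stone below 0.012 m).
It fails at once if the mallet, a gouge, the bottle or the jar is displaced by more than 4 cm (distance of any of mallet, gouge_a, gouge_b, bottle, jar from where it was at the start of the episode above 0.04 m).
It also fails if it takes over 72 s, if anything falls off the work surface, if the arm or the gripper's body presses on something with over 40 N, if the wrist force passes 120 N, or if a joint passes its speed limit or range.

## Working session

There is one attempt and no reset: what is moved stays moved. The work goes in short steps, Python scripts to look and compute and a tool call to move; the robot and the scene stay as the last step left them, time stands still between calls to the robot, and variables do not carry over. Pictures are saved under pics/ and viewed, about 8 in all and at most 12, crops included, and the job is handed in when it is done.

Besides the shell and the picture viewer there is one more tool, called after "Request:" by a JSON object that holds its "name" and its "arguments", one argument or row to a line. carry_out: Moves the arm, as the interface text tells. Its arguments: {"type":"object","properties":{"moves":{"type":"array"},"squeeze":{"type":"number"}},"required":["moves"]}

```bash
ls; mkdir -p pics
cat > h.py <<'E'
import numpy as np, cv2
from plant import r
def cam(n):
    p=r.camera_params(n); R=cv2.Rodrigues(np.array(p["rvec"],float))[0]
    return np.array(p["K"],float),R,np.array(p["tvec"],float).ravel()
def world(n,uv,z,c=None):
    K,R,t=c or cam(n); o=-R.T@t
    out=[]
    for u,v in np.atleast_2d(uv):
        d=R.T@np.linalg.inv(K)@[u,v,1]; out.append(o+d*(z-o[2])/d[2])
    return np.array(out).round(4)
def pix(n,P,c=None):
    K,R,t=c or cam(n); q=(np.atleast_2d(P)@R.T+t)@K.T
    return (q[:,:2]/q[:,2:]).round(1)
E
python3 - <<'E'
from h import *
print(r.get_state(),r.tcp_to_grasp)
for n in("top","scene"):
    cv2.imwrite(f"pics/{n}0.png",r.capture(n)); K,R,t=cam(n); print(n,K.tolist(),(-R.T@t),R[2])
E
```

```text
pics
{'time_s': 0.0, 'joints': array([-5.72322062e+01,  2.05905616e+01,  6.34764371e-01, -1.93281169e-02,
       -7.01345555e+01, -1.65075202e+01]), 'qd': array([ 0.02889768, -0.09789338, -0.0114894 , -0.06765896, -0.00705953,
       -0.05207483]), 'joint_torque': array([-1.33384838e-04, -5.82720816e+01,  2.93060714e+01,  6.99717432e+00,
        6.96364456e-03, -1.15057460e-04]), 'tcp_pos': array([ 0.18885007, -0.64755268,  0.22564255]), 'eef_rot': array([ 95.13855375,  89.90783784, 111.392245  ]), 'contact_force': array([0.05704096, 0.04221373, 0.06463131]), 'moment': array([0.0267969 , 0.00132038, 0.04041813]), 'gripper_width': 0.08769629115146374} 0.0188
top [[441.4780290018082, 0.0, 316.8679081742926], [0.0, 441.4780290018082, 237.115861005581], [0.0, 0.0, 1.0]] [ 0.44906351 -0.00796107  1.12632368] [ 0.06179603  0.00178366 -0.99808721]
scene [[471.2977181431448, 0.0, 325.6221727185242], [0.0, 471.2977181431448, 244.99540317358046], [0.0, 0.0, 1.0]] [1.40172949 0.34126905 0.83660277] [-0.73404799 -0.27154055 -0.62244621]
```

View pics/top0.png

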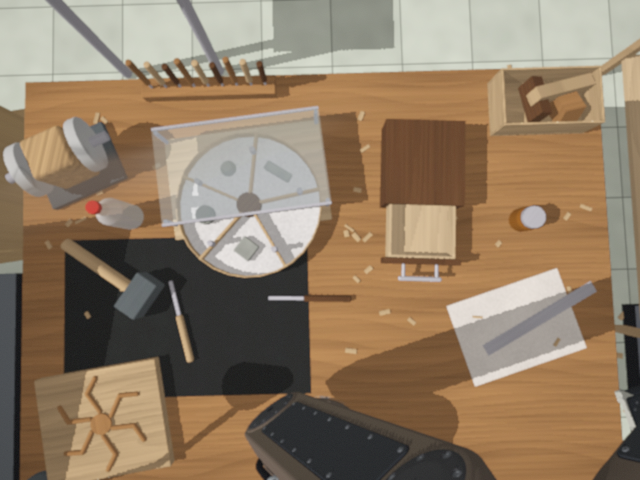

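View pics/scene0.png

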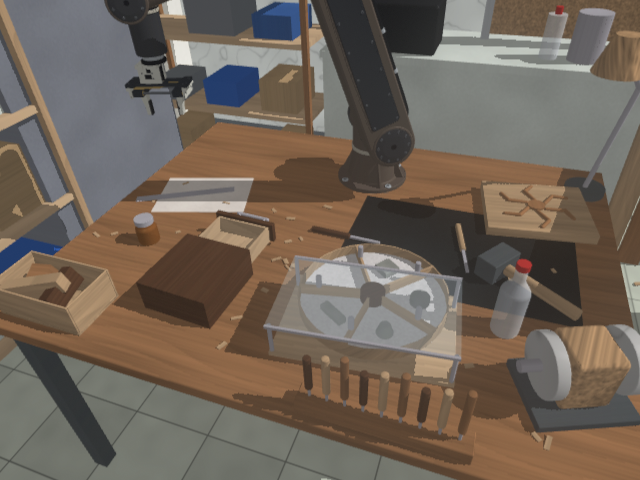

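The top view shows the carousel around (250,205), the slip stone at (278,171) under the roof at back right, the square stone at (248,248) in front, and the open drawer at (421,232) with its handle at y≈279. Next, an enlarged crop.

Run:
```python
import cv2
a=cv2.imread("pics/top0.png")
cv2.imwrite("pics/c1.png",cv2.resize(a[100:300,145:345],None,fx=3,fy=3,interpolation=2))
cv2.imwrite("pics/c2.png",cv2.resize(a[110:310,260:480],None,fx=3,fy=3,interpolation=2))
```

```text
(no output)
```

View pics/c1.png

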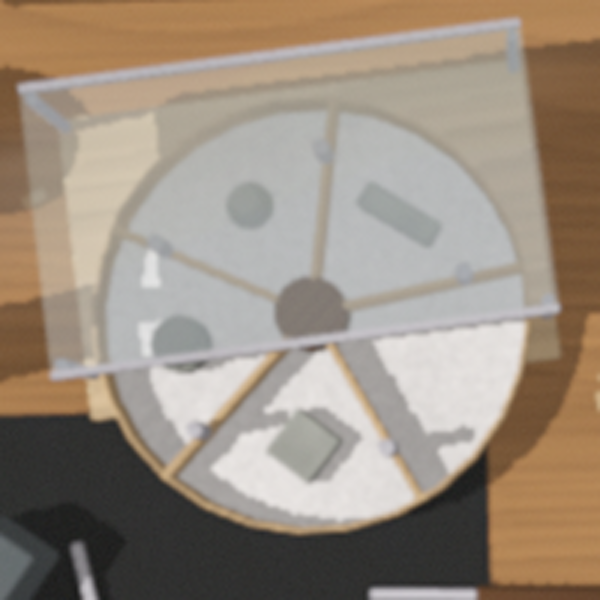

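View pics/c2.png

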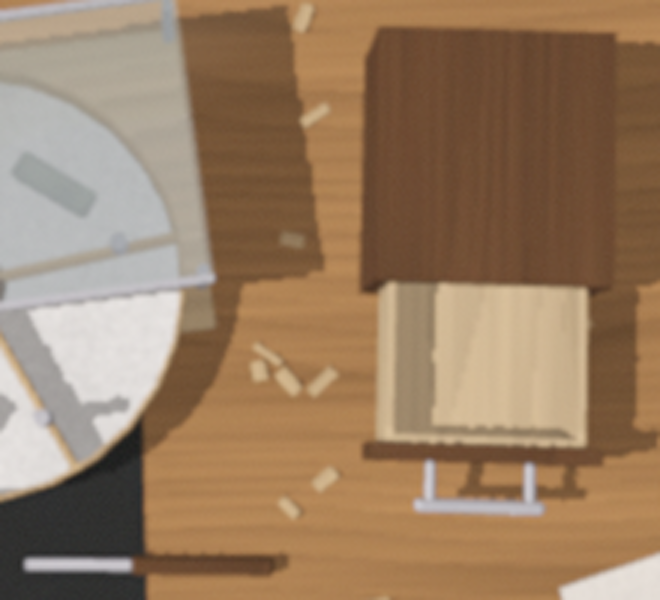

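The first crop shows the hub at (313,313), pegs at (322,150), (463,272), (389,445), (199,431), (158,245), the slip stone at (399,214) and the roof's front edge from (52,376) to (557,310). The bin clockwise of the slip stone (front right) is empty. The second crop shows the handle bar from (415,505) to (543,509) and the front edge of the chest top from (361,290) to (612,291).

Run:
```python
from h import *
f=lambda L,o:np.array(L)/3+o
A=lambda L,z:world("top",f(L,[145,100]),z)
B=lambda L,z:world("top",f(L,[260,110]),z)
hub=A([[313,313]],.05);print("hub",hub)
rf=A([[52,376],[557,310]],.098);print("roof",rf,np.linalg.norm(rf[0]-rf[1]), rf.mean(0))
d=rf[0]-rf[1];yaw=np.degrees(np.arctan2(-d[0],d[1]));print("guard yaw",yaw)
rim=A([[98,320],[527,320],[313,533],[340,103]],.05);print("rim",rim, np.linalg.norm(rim-hub,axis=1))
pg=A([[322,150],[463,272],[389,445],[199,431],[158,245]],.08);v=pg-hub;print("pegs",pg,np.hypot(v[:,0],v[:,1]),np.degrees(np.arctan2(v[:,1],v[:,0])))
s=A([[399,214],[364,193],[436,236],[311,444]],.04);v=s-hub;print("stone",s,np.hypot(v[:,0],v[:,1]),np.degrees(np.arctan2(v[:,1],v[:,0])))
print("handle",B([[415,505],[543,509]],.047));print("top front",B([[361,290],[612,291]],.085))
print("topback",B([[378,28],[616,34]],.085)); print("drawer walls",B([[378,440],[587,445],[380,283],[590,288]],.063)); print("front panel",B([[365,446],[603,457]],.073))
print("gouge",B([[24,564],[287,562]],.01))
print("mallet head etc",world("top",[[130,290],[170,283],[190,360],[175,282]],.03))
```

```text
hub [[0.6007 0.1576 0.05  ]]
roof [[ 0.55    0.3547  0.098 ]
 [ 0.5912 -0.0406  0.098 ]] 0.39744122835961543 [0.5706  0.15705 0.098  ]
guard yaw 5.95014897905301
rim [[ 0.5997  0.3337  0.05  ]
 [ 0.5903 -0.0173  0.05  ]
 [ 0.4214  0.1606  0.05  ]
 [ 0.7748  0.1323  0.05  ]] [0.17610284 0.17520893 0.1793251  0.17592868]
pegs [[0.7278 0.1435 0.08  ]
 [0.6262 0.0329 0.08  ]
 [0.4899 0.0947 0.08  ]
 [0.505  0.2448 0.08  ]
 [0.6545 0.2758 0.08  ]] [0.12787971 0.12728056 0.12740899 0.12946942 0.12986793] [  -6.3302961   -78.44287617 -150.41687622  137.66081993   65.52683504]
stone [[0.6829 0.0863 0.04  ]
 [0.7013 0.115  0.04  ]
 [0.6636 0.0561 0.04  ]
 [0.494  0.1626 0.04  ]] [0.1088142  0.10924797 0.11940963 0.10681709] [-40.93825757 -22.95067763 -58.21332132 177.31706203]
handle [[ 0.4101 -0.2016  0.047 ]
 [ 0.4042 -0.3051  0.047 ]]
top front [[ 0.5819 -0.1585  0.085 ]
 [ 0.5757 -0.3567  0.085 ]]
topback [[ 0.7924 -0.1796  0.085 ]
 [ 0.7823 -0.3696  0.085 ]]
drawer walls [[ 0.4634 -0.171   0.063 ]
 [ 0.4549 -0.3382  0.063 ]
 [ 0.5899 -0.1772  0.063 ]
 [ 0.5813 -0.3464  0.063 ]]
front panel [[ 0.4587 -0.159   0.073 ]
 [ 0.445  -0.3473  0.073 ]]
gouge [[ 0.3682  0.1209  0.01  ]
 [ 0.3641 -0.0994  0.01  ]]
mallet head etc [[0.3983 0.4595 0.03  ]
 [0.4129 0.3604 0.03  ]
 [0.2239 0.3125 0.03  ]
 [0.415  0.348  0.03  ]]
```

```bash
cat >> h.py <<'E'
from scipy.spatial.transform import Rotation as Ro
def st():
    s=r.get_state(); R=Ro.from_euler("xyz",s["eef_rot"],degrees=True).as_matrix()
    print("t",round(s["time_s"],2),"tcp",s["tcp_pos"].round(4),"jaw yaw",np.degrees(np.arctan2(R[1,1],R[0,1])).round(2),"x axis",R[:,0].round(3),"F",s["contact_force"].round(1),"w",round(s["gripper_width"],4),"q",s["joints"].round(1)); return s,R
E
python3 - <<'E'
from h import *
st()
C=np.array([.600,.158])
for a in(-130,-140,-170,-200,-230,-234): print(a,(C+.13*np.array([np.cos(np.radians(a)),np.sin(np.radians(a))])).round(3))
E
```

```text
t 0.1 tcp [ 0.1889 -0.6476  0.2258] jaw yaw 106.25 x axis [-0.001  0.001 -1.   ] F [ 0.3  0.4 -0.4] w 0.0878 q [-57.2  20.6   0.6  -0.  -70.1 -16.5]
-130 [0.516 0.058]
-140 [0.5   0.074]
-170 [0.472 0.135]
-200 [0.478 0.202]
-230 [0.516 0.258]
-234 [0.524 0.263]
```

Request:
{"name": "carry_out", "arguments": {
  "moves": [
    [49,108,0,0,0,0.22,0],
    [97,213,0,0,0,0.44,0]
  ]
}}

```text
time_s: 0.3
tcp_pos: [0.2299, -0.5561, 0.2249]
eef_rot: [93.4, 89.9, 127.1]
contact_force: [1.5, 0.9, 0.1]
gripper_width: 0.0769
```

Request:
{"name": "carry_out", "arguments": {
  "moves": [
    [20,45,0,0,0,0.14,0],
    [40,90,0,0,0,0.28,0],
    [60,135,0,0,0,0.42,0],
    [80,180,0,0,0,0.56,0],
    [100,220,0,0,0,0.7,0]
  ]
}}

```text
time_s: 0.8
tcp_pos: [0.3305, -0.3349, 0.2265]
eef_rot: [-17.9, 90.0, 56.0]
contact_force: [1.6, 0.1, 1.0]
gripper_width: 0.0371
```

```bash
python3 -c "
from h import *
st()"
```

```text
t 0.8 tcp [ 0.3305 -0.3349  0.2265] jaw yaw 163.89 x axis [ 0.  0. -1.] F [1.6 0.1 1. ] w 0.0371 q [-21.3   0.9 -24.1  -0.  -65.    5.2]
```

Request:
{"name": "carry_out", "arguments": {
  "moves": [
    [20,45,0,0,0,0.08,0],
    [40,90,0,0,0,0.16,0],
    [60,135,0,0,0,0.24,0],
    [80,180,0,0,0,0.32,0],
    [100,220,0,0,0,0.39,0]
  ]
}}

```text
time_s: 1.3
tcp_pos: [0.4305, -0.1147, 0.2267]
eef_rot: [-70.5, 90.0, 25.6]
contact_force: [1.1, -0.4, -0.8]
gripper_width: 0.0012
```

Request:
{"name": "carry_out", "arguments": {
  "moves": [
    [20,45,0,0,0,0,0],
    [40,90,0,0,0,0,0],
    [60,135,-20,0,0,0,0],
    [77,170,-60,0,0,0,0],
    [77,170,-90,0,0,0,0]
  ]
}}

```text
time_s: 1.8
tcp_pos: [0.5093, 0.0565, 0.1358]
eef_rot: [-72.0, 89.9, 24.1]
contact_force: [0.7, -0.5, -0.5]
gripper_width: 0.0001
```

```bash
python3 -c "
from h import *
st()
a=r.capture('top');cv2.imwrite('pics/t1.png',cv2.resize(a[90:310,145:445],None,fx=2.6,fy=2.6,interpolation=2))"
```

```text
t 1.8 tcp [0.5093 0.0565 0.1358] jaw yaw -173.92 x axis [ 0.002  0.001 -1.   ] F [ 0.7 -0.5 -0.5] w 0.0001 q [ 28.3   9.9 -26.9   0.  -53.1 -22.3]
```

View pics/t1.png

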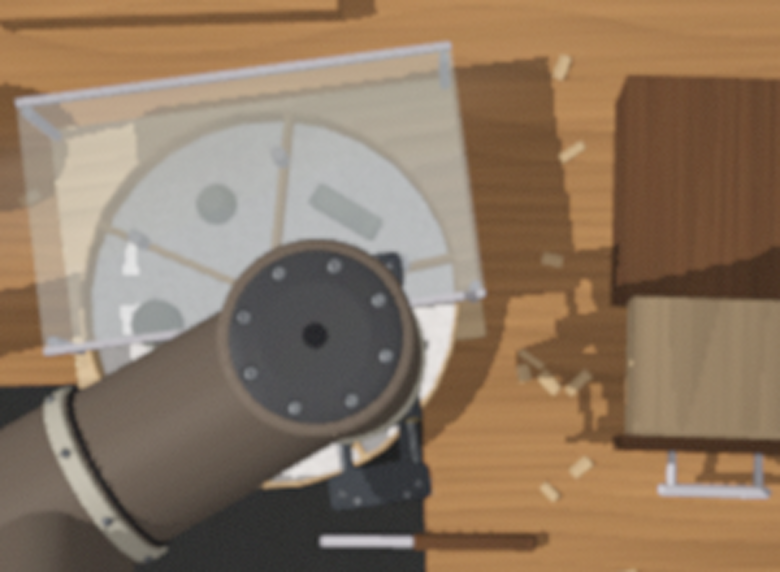

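The body lies along x, and the tool sits over the empty bin clear of the pegs. Descend and push clockwise.

```bash
python3 -c "
import numpy as np
for a in range(-134,-246,-5):
  t=np.radians(a);print(a,round(600+130*np.cos(t)),round(158+130*np.sin(t)))"
```

```text
-134 510 64
-139 502 73
-144 495 82
-149 489 91
-154 483 101
-159 479 111
-164 475 122
-169 472 133
-174 471 144
-179 470 156
-184 470 167
-189 472 178
-194 474 189
-199 477 200
-204 481 211
-209 486 221
-214 492 231
-219 499 240
-224 506 248
-229 515 256
-234 524 263
-239 533 269
-244 543 275
```

Request:
{"name": "carry_out", "arguments": {
  "moves": [
    [0,0,-40,0,0,0,0],
    [0,0,-76,0,0,0,0],
    [0,0,-76,0,0,0,0]
  ]
}}

```text
time_s: 2.15
tcp_pos: [0.504, 0.0513, 0.0572]
eef_rot: [106.7, 89.5, -157.5]
contact_force: [-1.7, -0.3, 0.1]
gripper_width: 0.0009
```

Request:
{"name": "carry_out", "arguments": {
  "moves": [
    [0,0,0,0,0,0,0]
  ]
}}

```text
time_s: 2.25
tcp_pos: [0.5074, 0.0525, 0.0614]
eef_rot: [130.5, 89.9, -133.6]
contact_force: [-0.2, 0.0, 0.2]
gripper_width: 0.0002
```

```bash
python3 -c "
from h import *
st()
a=r.capture('wrist');cv2.imwrite('pics/w1.png',a)"
```

```text
t 2.25 tcp [0.5074 0.0525 0.0614] jaw yaw -174.1 x axis [-0.001 -0.001 -1.   ] F [-0.2  0.   0.2] w 0.0002 q [ 28.   15.2 -32.    0.  -42.9 -22.1]
```

View pics/w1.png

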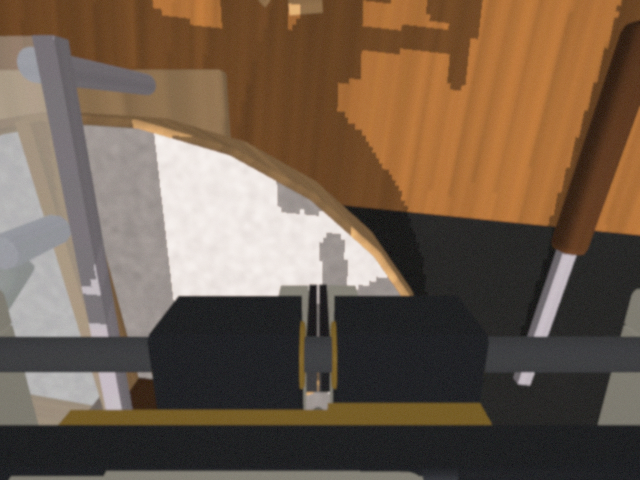

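Request:
{"name": "carry_out", "arguments": {
  "moves": [
    [2,10,0,0,0,0,0],
    [-5,20,0,0,0,0,0],
    [-12,29,0,0,0,0,0],
    [-18,38,0,0,0,0,0],
    [-24,48,0,0,0,0,0]
  ]
}}

```text
time_s: 2.8
tcp_pos: [0.4829, 0.1015, 0.0613]
eef_rot: [-120.2, 89.9, -24.3]
contact_force: [5.1, -8.2, 0.2]
gripper_width: 0.0005
```

Request:
{"name": "carry_out", "arguments": {
  "moves": [
    [-4,10,0,0,0,0,0],
    [-8,21,0,0,0,0,0],
    [-11,32,0,0,0,0,0],
    [-12,43,0,0,0,0,0],
    [-13,55,0,0,0,0,0]
  ]
}}

```text
time_s: 3.3
tcp_pos: [0.471, 0.1569, 0.0617]
eef_rot: [-89.9, 89.9, 6.1]
contact_force: [6.6, -6.5, 1.0]
gripper_width: 0.0
```

```bash
python3 -c "
from h import *
st()"
```

```text
t 3.3 tcp [0.471  0.1569 0.0617] jaw yaw -174.03 x axis [ 0.003  0.    -1.   ] F [ 6.6 -6.5  1. ] w 0.0 q [ 41.2  13.9 -33.8   0.1 -42.1 -35.3]
```

Request:
{"name": "carry_out", "arguments": {
  "moves": [
    [-6,10,0,0,0,0,0],
    [-5,22,0,0,0,0,0],
    [-3,33,0,0,0,0,0],
    [1,44,0,0,0,0,0],
    [5,55,0,0,0,0,0]
  ]
}}

```text
time_s: 3.8
tcp_pos: [0.4743, 0.2105, 0.061]
eef_rot: [149.8, 89.9, -114.3]
contact_force: [1.4, -6.6, 1.4]
gripper_width: 0.0004
```

Request:
{"name": "carry_out", "arguments": {
  "moves": [
    [5,11,0,0,0,0,0],
    [11,21,0,0,0,0,0],
    [18,30,0,0,0,0,0],
    [26,38,0,0,0,0,0],
    [34,46,0,0,0,0,0]
  ]
}}

```text
time_s: 4.3
tcp_pos: [0.507, 0.2563, 0.0603]
eef_rot: [122.2, 89.8, -141.9]
contact_force: [-4.5, -3.7, 1.3]
gripper_width: 0.0003
```

```bash
python3 -c "
from h import *
st()
a=r.capture('top');cv2.imwrite('pics/t2.png',cv2.resize(a[90:310,145:445],None,fx=2.6,fy=2.6,interpolation=2))"
```

```text
t 4.3 tcp [0.507  0.2563 0.0603] jaw yaw -174.1 x axis [-0.003 -0.003 -1.   ] F [-4.5 -3.7  1.3] w 0.0003 q [ 46.5  20.1 -24.5  -0.  -45.7 -40.6]
```

View pics/t2.png

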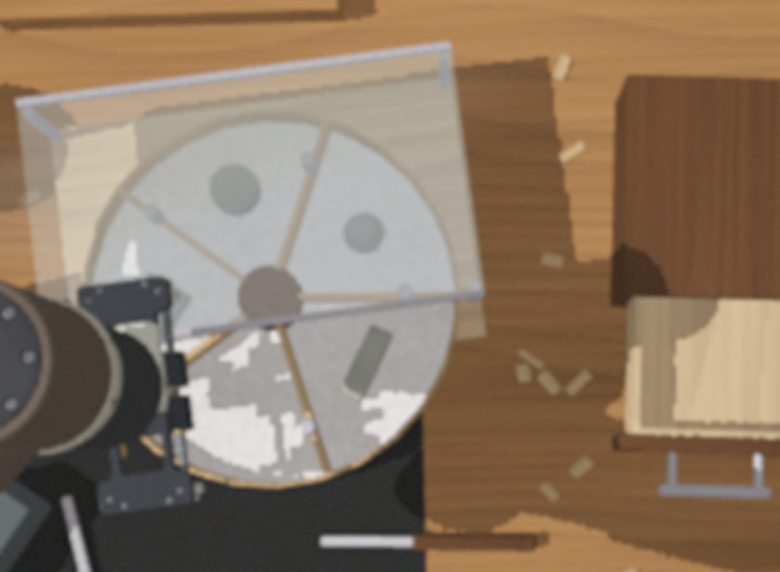

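The slip stone is now at (369,360), front right. The next peg to push is at (309,427), and the empty bin is front centre.

Run:
```python
from h import *
C=[.600,.158]
for n,u,z in(("peg",(309,427),.08),("pegR",(405,292),.08),("stone",(369,360),.04),("end",(381,328),.04),("end",(355,392),.04)):
    p=world("top",np.array(u)/2.6+[145,90],z)[0]; v=p[:2]-C; print(n,p,np.hypot(*v),np.degrees(np.arctan2(v[1],v[0])))
```

```text
peg [0.4766 0.1206 0.08  ] 0.12894308822112177 -163.13902394021574
pegR [0.5981 0.0301 0.08  ] 0.12791411180944814 -90.8510865847524
stone [0.5397 0.0673 0.04  ] 0.10891547181185969 -123.61711648376973
end [0.5699 0.0552 0.04  ] 0.10711605855332804 -106.32011289165447
end [0.5096 0.0813 0.04  ] 0.11855399613678143 -139.6870165421515
```

Request:
{"name": "carry_out", "arguments": {
  "moves": [
    [-4,-6,20,0,0,0,0],
    [-8,-30,60,0,0,0,0],
    [-12,-75,60,0,0,0,0],
    [-18,-120,60,0,0,0,0],
    [-22,-165,60,0,0,0,0]
  ]
}}

```text
time_s: 4.85
tcp_pos: [0.4864, 0.0915, 0.1215]
eef_rot: [-58.2, 89.9, 37.7]
contact_force: [1.6, -0.0, 0.9]
gripper_width: 0.0007
```

Request:
{"name": "carry_out", "arguments": {
  "moves": [
    [0,0,-5,0,0,0,0],
    [0,0,-40,0,0,0,0],
    [0,0,-60,0,0,0,0],
    [0,0,-60,0,0,0,0]
  ]
}}

```text
time_s: 5.25
tcp_pos: [0.4853, 0.0917, 0.0587]
eef_rot: [110.2, 89.8, -153.9]
contact_force: [-0.1, -1.2, -0.1]
gripper_width: 0.0004
```

```bash
python3 -c "
from h import *
st()
for a in range(-150,-206,-5):
  t=np.radians(a);print(a,round(600+132*np.cos(t)),round(158+132*np.sin(t)))"
```

```text
t 5.25 tcp [0.4853 0.0917 0.0587] jaw yaw -174.1 x axis [-0.004 -0.002 -1.   ] F [-0.1 -1.2 -0.1] w 0.0004 q [ 33.5  14.2 -33.9  -0.  -42.1 -27.6]
-150 486 92
-155 480 102
-160 476 113
-165 472 124
-170 470 135
-175 469 146
-180 468 158
-185 469 170
-190 470 181
-195 472 192
-200 476 203
-205 480 214
```

Request:
{"name": "carry_out", "arguments": {
  "moves": [
    [-5,10,0,0,0,0,0],
    [-9,21,0,0,0,0,0],
    [-13,32,0,0,0,0,0],
    [-15,43,0,0,0,0,0],
    [-16,54,0,0,0,0,0]
  ]
}}

```text
time_s: 5.75
tcp_pos: [0.4725, 0.1476, 0.0622]
eef_rot: [-80.1, 89.8, 15.9]
contact_force: [7.4, -6.7, -3.9]
gripper_width: 0.0002
```

Request:
{"name": "carry_out", "arguments": {
  "moves": [
    [-1,11,0,0,0,0,0],
    [0,22,0,0,0,0,0],
    [2,33,0,0,0,0,0],
    [4,43,0,0,0,0,0],
    [8,55,0,0,0,0,0]
  ]
}}

```text
time_s: 6.25
tcp_pos: [0.4806, 0.2016, 0.0625]
eef_rot: [-101.9, 89.8, -6.0]
contact_force: [10.3, -11.6, -0.9]
gripper_width: 0.0006
```

Request:
{"name": "carry_out", "arguments": {
  "moves": [
    [1,3,0,0,0,0,0],
    [1,-5,0,0,0,0,0],
    [1,-10,50,0,0,0,0],
    [30,-30,100,0,0,0,100],
    [-70,-60,140,0,0,0,100]
  ]
}}

```text
time_s: 6.75
tcp_pos: [0.4676, 0.162, 0.1777]
eef_rot: [-72.1, 89.6, 23.8]
contact_force: [-2.2, 0.3, 0.9]
gripper_width: 0.011
```

```bash
python3 -c "
from h import *
st()
a=r.capture('top');cv2.imwrite('pics/t3.png',a)
st(); cw=cam('wrist'); b=r.capture('wrist')
np.savez('w2.npz',K=cw[0],R=cw[1],t=cw[2])
cv2.imwrite('pics/tw3.png',np.hstack([cv2.resize(a[140:300,160:340],(400,356),interpolation=2),cv2.resize(b,(400,356))*1]));cv2.imwrite('pics/w2.png',b)"
```

```text
t 6.75 tcp [0.4676 0.162  0.1777] jaw yaw -174.11 x axis [ 0.007  0.003 -1.   ] F [-2.2  0.3  0.9] w 0.011 q [ 42.    5.5 -26.    0.2 -58.1 -36.2]
t 6.8 tcp [0.4594 0.1583 0.1794] jaw yaw -174.26 x axis [ 0.005  0.005 -1.   ] F [-9.7 -4.9 -1.8] w 0.0151 q [ 42.2   4.6 -26.7  -0.  -58.3 -36.5]
```

View pics/tw3.png

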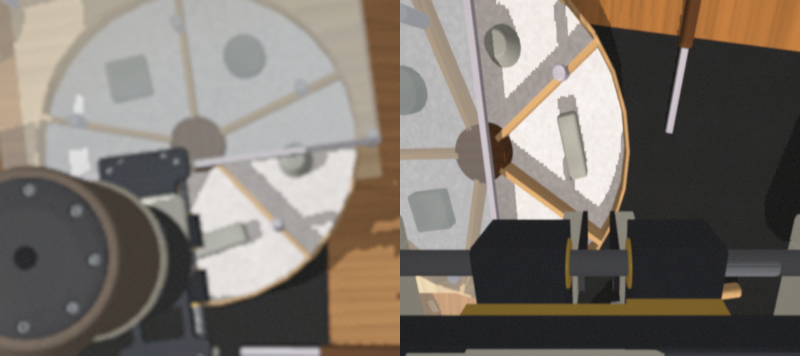

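The stone is in the front bin, visible in both views (wrist view near full-image (273,193)). The arm was still settling, so I'll retake a settled wrist crop.

Request:
{"name": "carry_out", "arguments": {
  "moves": [
    [0,0,0,0,0,0,100],
    [0,0,0,0,0,0,100],
    [0,0,0,0,0,0,100]
  ]
}}

```text
time_s: 7.15
tcp_pos: [0.4616, 0.16, 0.1727]
eef_rot: [120.6, 89.9, -143.5]
contact_force: [0.8, -0.2, -0.5]
gripper_width: 0.0426
```

```bash
python3 -c "
from h import *
st(); cw=cam('wrist'); b=r.capture('wrist'); cv2.imwrite('pics/w3.png',b)
np.savez('w3.npz',K=cw[0],R=cw[1],t=cw[2])
cv2.imwrite('pics/w3c.png',cv2.resize(b[40:290,100:400],None,fx=2.4,fy=2.4,interpolation=2))"
```

```text
t 7.15 tcp [0.4616 0.16   0.1727] jaw yaw -174.08 x axis [-0.001 -0.001 -1.   ] F [ 0.8 -0.2 -0.5] w 0.0426 q [ 42.2   5.5 -26.7  -0.  -57.9 -36.3]
```

View pics/w3c.png

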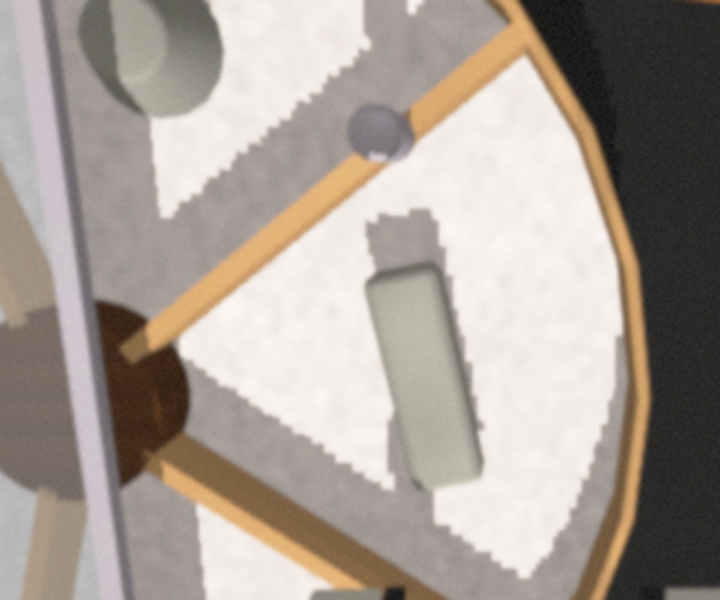

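Top-face corners of the stone in the crop are about (370,288), (437,268), (481,470) and (415,484). The peg is at (379,130).

Run:
```python
from h import *
d=np.load('w3.npz');c=(d['K'],d['R'],d['t'])
p=world("",np.array([[370,288],[437,268],[481,470],[415,484]])/2.4+[100,40],.039,c);print(p)
m=p.mean(0);e=(p[2]+p[3]-p[0]-p[1])/2;w=(p[1]+p[2]-p[0]-p[3])/2
print("c",m,"len",np.linalg.norm(e),"yaw",np.degrees(np.arctan2(e[1],e[0])),"wid",np.linalg.norm(w))
v=m[:2]-[.6,.158];print(np.hypot(*v),np.degrees(np.arctan2(v[1],v[0])))
print("peg",world("",np.array([[379,125]])/2.4+[100,40],.082,c))
# top cam check
print("top",world("top",np.array([[222,240]])/400*180+[160,140],.04))
```

```text
[[0.5132 0.1176 0.039 ]
 [0.4933 0.1095 0.039 ]
 [0.4742 0.1721 0.039 ]
 [0.4951 0.1791 0.039 ]]
c [0.49395  0.144575 0.039   ] len 0.064777793262815 yaw 106.68653631326902 wid 0.021752298729099846
0.1068963662852952 -172.78523313437194
peg [[0.507 0.072 0.082]]
top [[0.4932 0.1349 0.04  ]]
```

Request:
{"name": "carry_out", "arguments": {
  "moves": [
    [16,-8,-30,0.01,-0.05,0.1,45],
    [32,-15,-60,0.0205,-0.103,0.188,45],
    [32,-15,-85,0.0205,-0.103,0.188,45],
    [32,-15,-85,0.0205,-0.103,0.188,45],
    [32,-15,-85,0.0205,-0.103,0.188,45]
  ]
}}

```text
time_s: 7.7
tcp_pos: [0.4939, 0.1447, 0.0881]
eef_rot: [-90.6, 84.1, 16.0]
contact_force: [0.2, -0.1, 0.7]
gripper_width: 0.0396
```

```bash
python3 -c "
from h import *
s,R=st(); print(R); a=r.capture('scene'); cv2.imwrite('pics/s4.png',cv2.resize(a[210:370,250:480],None,fx=3.3,fy=3.3,interpolation=2))"
```

```text
t 7.7 tcp [0.4939 0.1447 0.0881] jaw yaw -163.31 x axis [ 0.099  0.028 -0.995] F [ 0.2 -0.1  0.7] w 0.0396 q [ 40.1  10.2 -36.2   3.9 -38.3 -26.3]
[[ 0.09883886 -0.95279448 -0.28707762]
 [ 0.02841806 -0.28566995  0.95790662]
 [-0.99469759 -0.10283659 -0.00115872]]
```

View pics/s4.png

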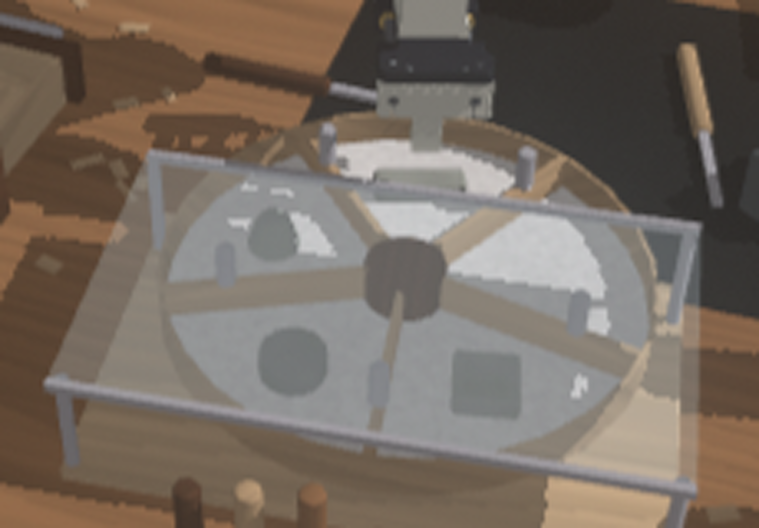

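The fingers are centred over the stone (finger at x≈427, stone spanning 375–465), so I'll descend and grip.

Request:
{"name": "carry_out", "arguments": {
  "moves": [
    [0,0,-20,0,0,0,45],
    [0,0,-40,0,0,0,45],
    [0,0,-52,0,0,0,45],
    [0,0,-58,0,0,0,45],
    [0,0,-58,0,0,0,45]
  ],
  "squeeze": 15
}}

```text
time_s: 8.25
tcp_pos: [0.4941, 0.1451, 0.0307]
eef_rot: [-90.0, 84.0, 16.6]
contact_force: [1.1, -0.1, -0.7]
gripper_width: 0.0397
```

Request:
{"name": "carry_out", "arguments": {
  "moves": [
    [0,0,0,0,0,0,45]
  ]
}}

```text
time_s: 8.35
tcp_pos: [0.4945, 0.1453, 0.0313]
eef_rot: [-89.8, 83.9, 16.9]
contact_force: [-0.6, 0.4, 0.6]
gripper_width: 0.0395
```

Request:
{"name": "carry_out", "arguments": {
  "moves": [
    [0,0,-2,0,0,0,45],
    [0,0,-2,0,0,0,10],
    [0,0,-2,0,0,0,10],
    [0,0,-2,0,0,0,10],
    [0,0,-2,0,0,0,10]
  ],
  "squeeze": 15
}}

```text
time_s: 8.85
tcp_pos: [0.4939, 0.1448, 0.0286]
eef_rot: [-90.0, 84.0, 16.7]
contact_force: [-0.6, -0.3, 3.3]
gripper_width: 0.0246
```

Request:
{"name": "carry_out", "arguments": {
  "moves": [
    [0,0,0,0,0,0,10],
    [0,0,0,0,0,0,10],
    [0,0,5,0,0,0,10],
    [0,0,12,0,0,0,10],
    [0,0,20,0,0,0,10]
  ],
  "squeeze": 20
}}

```text
time_s: 9.35
tcp_pos: [0.4935, 0.1445, 0.0486]
eef_rot: [-90.1, 84.0, 16.5]
contact_force: [1.4, -0.3, -0.4]
gripper_width: 0.0246
```

Stone gripped (opening 24.6 mm). Lift, untilt and swing to the drawer.

Request:
{"name": "carry_out", "arguments": {
  "moves": [
    [0,0,25,0,0,0,10],
    [0,0,55,0,0,0,10],
    [0,0,85,-0.01,0.035,0,10],
    [0,0,105,-0.02,0.07,0,10],
    [0,0,110,-0.03,0.1,0,10]
  ]
}}

```text
time_s: 9.85
tcp_pos: [0.4949, 0.1456, 0.162]
eef_rot: [-68.1, 89.7, 38.6]
contact_force: [0.5, 0.6, -1.7]
gripper_width: 0.0242
```

Request:
{"name": "carry_out", "arguments": {
  "moves": [
    [0,-10,0,0,0,-0.1,10],
    [0,-30,0,0,0,-0.22,10],
    [1,-55,0,0,0,-0.35,10],
    [2,-80,0,0,0,-0.48,10],
    [3,-105,0,0,0,-0.61,10]
  ]
}}

```text
time_s: 10.35
tcp_pos: [0.4965, 0.0388, 0.1589]
eef_rot: [-59.7, 90.0, 11.7]
contact_force: [0.7, 0.5, 0.0]
gripper_width: 0.0243
```

Request:
{"name": "carry_out", "arguments": {
  "moves": [
    [1,-25,0,0,0,-0.13,10],
    [2,-50,0,0,0,-0.26,10],
    [3,-75,0,0,0,-0.39,10],
    [4,-100,0,0,0,-0.52,10],
    [5,-125,0,0,0,-0.65,10]
  ]
}}

```text
time_s: 10.85
tcp_pos: [0.5015, -0.0863, 0.159]
eef_rot: [-41.1, 90.0, -6.9]
contact_force: [1.0, -0.3, -1.6]
gripper_width: 0.0245
```

Request:
{"name": "carry_out", "arguments": {
  "moves": [
    [2,-25,0,0,0,-0.13,10],
    [4,-50,0,0,0,-0.26,10],
    [5,-75,0,0,0,-0.38,10],
    [6,-100,0,0,0,-0.5,10],
    [8,-125,0,0,0,-0.6,10]
  ]
}}

```text
time_s: 11.35
tcp_pos: [0.5094, -0.2113, 0.1589]
eef_rot: [-41.1, 90.0, -41.3]
contact_force: [0.2, 0.6, -0.5]
gripper_width: 0.0242
```

```bash
python3 -c "
from h import *
st()"
```

```text
t 11.35 tcp [ 0.5094 -0.2113  0.1589] jaw yaw 89.84 x axis [ 0. -0. -1.] F [ 0.2  0.6 -0.5] w 0.0242 q [ -2.2  12.1 -20.5   0.  -57.3 -88. ]
```

Request:
{"name": "carry_out", "arguments": {
  "moves": [
    [0,-20,0,0,0,-0.02,10],
    [1,-43,0,0,0,-0.042,10],
    [1,-43,-30,0,0,-0.042,10],
    [1,-43,-60,0,0,-0.042,10],
    [1,-43,-70,0,0,-0.042,10]
  ]
}}

```text
time_s: 11.85
tcp_pos: [0.5087, -0.2531, 0.086]
eef_rot: [170.8, 89.8, 168.4]
contact_force: [-1.4, 1.3, -1.1]
gripper_width: 0.0247
```

```bash
python3 -c "
from h import *
st(); a=r.capture('scene'); b=r.capture('wrist');cv2.imwrite('pics/s5.png',np.hstack([cv2.resize(a[170:340,130:330],(400,340),interpolation=2),cv2.resize(b,(400,340))]))"
```

```text
t 11.85 tcp [ 0.5087 -0.2531  0.086 ] jaw yaw 87.64 x axis [-0.004  0.001 -1.   ] F [-1.4  1.3 -1.1] w 0.0247 q [ -6.7  18.2 -23.1  -0.  -48.9 -85.6]
```

View pics/s5.png

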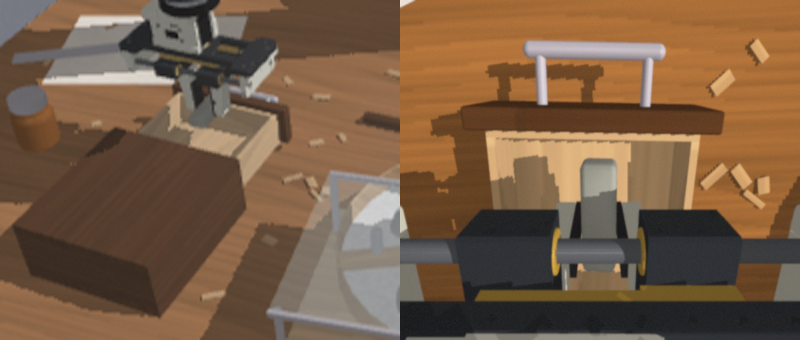

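The stone is centred in the drawer, lengthwise and aligned. Lower gently.

Request:
{"name": "carry_out", "arguments": {
  "moves": [
    [0,0,-20,0,0,0,10],
    [0,0,-38,0,0,0,10],
    [0,0,-50,0,0,0,10],
    [0,0,-56,0,0,0,10],
    [0,0,-58,0,0,0,10]
  ]
}}

```text
time_s: 12.45
tcp_pos: [0.5111, -0.2533, 0.0306]
eef_rot: [-82.7, 90.0, -85.0]
contact_force: [-0.7, -0.3, -1.2]
gripper_width: 0.0246
```

Request:
{"name": "carry_out", "arguments": {
  "moves": [
    [0,0,-1,0,0,0,10],
    [0,0,-2,0,0,0,10]
  ]
}}

```text
time_s: 12.65
tcp_pos: [0.5117, -0.2534, 0.0295]
eef_rot: [-27.1, 89.9, -29.3]
contact_force: [-0.9, 3.5, 9.3]
gripper_width: 0.0246
```

Contact with the floor (9 N). Release.

Request:
{"name": "carry_out", "arguments": {
  "moves": [
    [0,0,1,0,0,0,45],
    [0,0,1,0,0,0,45],
    [0,0,1,0,0,0,45],
    [0,0,1,0,0,0,45],
    [0,0,1,0,0,0,45]
  ]
}}

```text
time_s: 13.15
tcp_pos: [0.5107, -0.2533, 0.0293]
eef_rot: [-112.4, 90.0, -114.7]
contact_force: [-0.2, 0.3, 0.6]
gripper_width: 0.0394
```

Request:
{"name": "carry_out", "arguments": {
  "moves": [
    [0,0,5,0,0,0,45],
    [0,0,20,0,0,0,45],
    [0,0,50,0,0,0,45],
    [0,0,90,0,0,0,0],
    [-20,0,120,0,0,0,0]
  ]
}}

```text
time_s: 13.65
tcp_pos: [0.4927, -0.2537, 0.1517]
eef_rot: [-39.1, 89.9, -41.3]
contact_force: [-0.6, 0.6, 0.4]
gripper_width: 0.0286
```

```bash
python3 -c "
from h import *
st(); b=r.capture('wrist');cv2.imwrite('pics/w6.png',b)"
```

```text
t 13.65 tcp [ 0.4927 -0.2537  0.1517] jaw yaw 87.77 x axis [ 0.002 -0.002 -1.   ] F [-0.6  0.6  0.4] w 0.0286 q [ -6.9  12.7 -20.8   0.1 -56.3 -85.3]
```

View pics/w6.png

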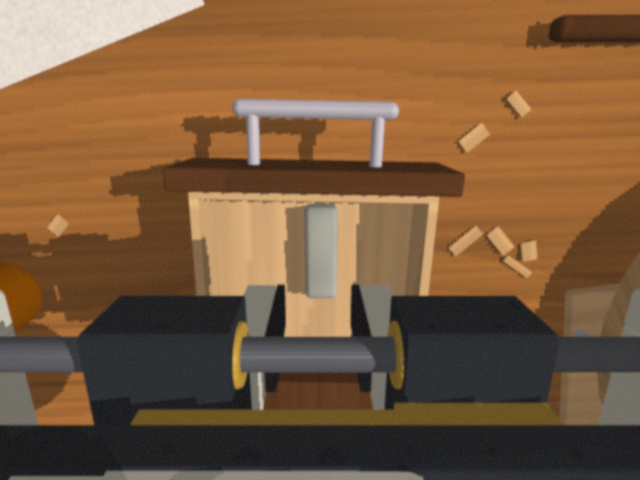

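The stone lies released in the drawer at (320,250), clear of the walls. Handle bar from (233,107) to (398,111). Now locate the handle and push.

```bash
python3 -c "
from h import *
st();print(world('wrist',[[235,107],[398,111],[320,206],[320,296]],.047)); print(world('wrist',[[320,208],[320,294]],.04))"
```

```text
t 13.7 tcp [ 0.4908 -0.2541  0.1563] jaw yaw 87.75 x axis [ 0.006 -0.003 -1.   ] F [-3.6  1.2  3.3] w 0.0249 q [ -7.   12.2 -20.9   0.1 -56.6 -85.3]
[[ 0.405  -0.3034  0.047 ]
 [ 0.4115 -0.1982  0.047 ]
 [ 0.4725 -0.251   0.047 ]
 [ 0.5416 -0.2535  0.047 ]]
[[ 0.4756 -0.2511  0.04  ]
 [ 0.5433 -0.2536  0.04  ]]
```

Request:
{"name": "carry_out", "arguments": {
  "moves": [
    [-30,0,0,0,0,0,0],
    [-60,0,0,0,0,0,0],
    [-90,0,0,0,0,0,0],
    [-120,0,0,0,0,0,0],
    [-120,0,0,0,0,0,0]
  ]
}}

```text
time_s: 14.2
tcp_pos: [0.3672, -0.2529, 0.1494]
eef_rot: [143.8, 90.0, 141.5]
contact_force: [1.8, 0.1, 0.1]
gripper_width: 0.0005
```

Request:
{"name": "carry_out", "arguments": {
  "moves": [
    [0,0,-45,0,0,0,0],
    [0,0,-85,0,0,0,0],
    [0,0,-108,0,0,0,0],
    [0,0,-108,0,0,0,0]
  ]
}}

```text
time_s: 14.6
tcp_pos: [0.3688, -0.2529, 0.0388]
eef_rot: [174.9, 89.7, 172.6]
contact_force: [-0.7, -0.3, -0.9]
gripper_width: 0.0005
```

Request:
{"name": "carry_out", "arguments": {
  "moves": [
    [8,0,0,0,0,0,0],
    [16,0,0,0,0,0,0],
    [24,-1,0,0,0,0,0],
    [32,-1,0,0,0,0,0],
    [40,-2,0,0,0,0,0]
  ]
}}

```text
time_s: 15.1
tcp_pos: [0.4117, -0.2553, 0.0419]
eef_rot: [-32.7, 89.9, -35.0]
contact_force: [-1.5, 1.2, 1.0]
gripper_width: 0.0002
```

Request:
{"name": "carry_out", "arguments": {
  "moves": [
    [9,0,0,0,0,0,0],
    [18,-1,0,0,0,0,0],
    [27,-1,0,0,0,0,0],
    [36,-2,0,0,0,0,0],
    [45,-2,0,0,0,0,0]
  ]
}}

```text
time_s: 15.6
tcp_pos: [0.4564, -0.2574, 0.0412]
eef_rot: [-128.4, 90.0, -130.7]
contact_force: [-0.6, -0.9, -0.3]
gripper_width: 0.0007
```

Request:
{"name": "carry_out", "arguments": {
  "moves": [
    [8,0,0,0,0,0,0],
    [16,-1,0,0,0,0,0],
    [24,-1,0,0,0,0,0],
    [30,-2,0,0,0,0,0],
    [36,-2,0,0,0,0,0]
  ]
}}

```text
time_s: 16.1
tcp_pos: [0.4922, -0.2594, 0.0412]
eef_rot: [-117.2, 90.0, -119.5]
contact_force: [-0.9, -1.1, 0.2]
gripper_width: 0.0006
```

Request:
{"name": "carry_out", "arguments": {
  "moves": [
    [4,0,0,0,0,0,0],
    [8,0,0,0,0,0,0],
    [12,-1,0,0,0,0,0],
    [16,-1,0,0,0,0,0],
    [20,-1,0,0,0,0,0]
  ]
}}

```text
time_s: 16.6
tcp_pos: [0.5119, -0.2604, 0.0413]
eef_rot: [-107.4, 90.0, -109.7]
contact_force: [-1.9, -0.6, 0.3]
gripper_width: 0.0006
```

Request:
{"name": "carry_out", "arguments": {
  "moves": [
    [2,0,0,0,0,0,0],
    [4,0,0,0,0,0,0],
    [6,0,0,0,0,0,0],
    [8,0,0,0,0,0,0],
    [10,0,0,0,0,0,0]
  ]
}}

```text
time_s: 17.1
tcp_pos: [0.5193, -0.2603, 0.0411]
eef_rot: [-177.9, 89.7, 179.7]
contact_force: [-10.9, -0.7, 9.8]
gripper_width: 0.0005
```

Request:
{"name": "carry_out", "arguments": {
  "moves": [
    [1,0,0,0,0,0,0],
    [2,0,0,0,0,0,0],
    [2,0,0,0,0,0,0]
  ]
}}

```text
time_s: 17.4
tcp_pos: [0.5193, -0.2603, 0.041]
eef_rot: [179.2, 89.6, 176.9]
contact_force: [-12.5, -0.6, 11.1]
gripper_width: 0.0007
```

Request:
{"name": "carry_out", "arguments": {
  "moves": [
    [-10,0,0,0,0,0,0],
    [-30,0,0,0,0,0,0],
    [-55,0,20,0,0,0,0],
    [-80,0,60,0,0,0,0],
    [-90,0,100,0,0,0,0]
  ]
}}

```text
time_s: 17.9
tcp_pos: [0.4314, -0.2599, 0.1418]
eef_rot: [172.2, 89.9, 169.9]
contact_force: [1.1, 0.1, 0.6]
gripper_width: 0.0006
```

Request:
{"name": "carry_out", "arguments": {
  "moves": [
    [0,0,10,0,0,0,0],
    [0,0,20,0,0,0,0],
    [0,0,20,0,0,0,0]
  ]
}}

```text
time_s: 18.2
tcp_pos: [0.4347, -0.2604, 0.1622]
eef_rot: [-17.6, 89.9, -19.9]
contact_force: [0.0, 0.2, 0.6]
gripper_width: 0.0003
```

Run:
```python
from h import *
st(); c=cam('wrist'); b=r.capture('wrist'); cv2.imwrite('pics/w7.png',b)
# brightness profile down the picture, handle bar expected: sample along world line through chest middle at z=.047
P=np.array([[x,-.2585,.047] for x in np.arange(.48,.60,.002)]); uv=pix('',P,c)
for p,(u,v) in zip(P,uv):
    if 0<=u<640 and 0<=v<480: print(round(p[0],3),u,v,b[int(v),int(u)])
a=r.capture('top'); cv2.imwrite('pics/t7.png',a)
P=np.array([[x,y,.047] for y in(-.245,-.27) for x in np.arange(.50,.60,.004)])
for p,(u,v) in zip(P,pix('top',P)): print(p[:2].round(3),u,v,a[int(v),int(u)])
```

```text
t 18.2 tcp [ 0.4347 -0.2604  0.1622] jaw yaw 87.72 x axis [ 0.002 -0.001 -1.   ] F [0.  0.2 0.6] w 0.0003 q [ -8.7   7.7 -25.6   0.  -56.5 -83.6]
0.48 321.2 286.6 [28 30 33]
0.482 321.3 289.0 [17 20 20]
0.484 321.4 291.4 [31 30 34]
0.486 321.5 293.8 [23 19 25]
0.488 321.6 296.1 [24 22 26]
0.49 321.7 298.5 [25 26 25]
0.492 321.8 300.9 [20 21 27]
0.494 321.9 303.2 [21 21 29]
0.496 322.0 305.6 [28 26 28]
0.498 322.1 307.9 [27 21 24]
0.5 322.2 310.2 [31 24 29]
0.502 322.2 312.5 [22 21 25]
0.504 322.3 314.8 [23 18 27]
0.506 322.4 317.1 [18 20 23]
0.508 322.5 319.4 [26 24 18]
0.51 322.6 321.7 [27 27 27]
0.512 322.7 323.9 [22 17 18]
0.514 322.8 326.2 [18 13 18]
0.516 322.9 328.4 [23 22 29]
0.518 323.0 330.7 [19 22 22]
0.52 323.1 332.9 [21 22 20]
0.522 323.2 335.1 [29 29 30]
0.524 323.2 337.4 [48 44 44]
0.526 323.3 339.6 [53 52 51]
0.528 323.4 341.8 [55 52 53]
0.53 323.5 343.9 [57 55 56]
0.532 323.6 346.1 [55 53 53]
0.534 323.7 348.3 [59 58 57]
0.536 323.8 350.5 [59 56 56]
0.538 323.9 352.6 [59 56 56]
0.54 323.9 354.8 [56 56 57]
0.542 324.0 356.9 [61 59 57]
0.544 324.1 359.0 [57 56 56]
0.546
[... 2129 characters left out ...]
]
[ 0.532 -0.27 ] 424.4 227.7 [61 67 74]
[ 0.536 -0.27 ] 424.3 226.1 [102 104 110]
[ 0.54 -0.27] 424.2 224.4 [123 127 140]
[ 0.544 -0.27 ] 424.2 222.8 [ 57  87 122]
[ 0.548 -0.27 ] 424.1 221.2 [ 69 106 147]
[ 0.552 -0.27 ] 424.0 219.6 [ 72 114 156]
[ 0.556 -0.27 ] 424.0 217.9 [ 77 119 163]
[ 0.56 -0.27] 423.9 216.3 [ 84 129 173]
[ 0.564 -0.27 ] 423.8 214.7 [ 67 104 143]
[ 0.568 -0.27 ] 423.8 213.1 [45 69 99]
[ 0.572 -0.27 ] 423.7 211.5 [43 63 91]
[ 0.576 -0.27 ] 423.6 209.8 [ 51  75 106]
[ 0.58 -0.27] 423.6 208.2 [ 51  75 106]
[ 0.584 -0.27 ] 423.5 206.6 [ 53  76 108]
[ 0.588 -0.27 ] 423.4 205.0 [ 53  75 104]
[ 0.592 -0.27 ] 423.4 203.4 [ 52  75 110]
[ 0.596 -0.27 ] 423.3 201.8 [ 53  79 114]
```

Request:
{"name": "carry_out", "arguments": {
  "moves": [
    [0,40,20,0,0,0,0],
    [0,85,40,0,0,0,0],
    [0,130,60,0,0,0,0],
    [0,175,60,0,0,0,0],
    [0,220,60,0,0,0,0]
  ]
}}

```text
time_s: 18.8
tcp_pos: [0.4335, -0.0385, 0.2206]
eef_rot: [-148.0, 89.9, -150.4]
contact_force: [0.8, 0.9, -0.3]
gripper_width: -0.0
```

Run:
```python
from h import *
st(); a=r.capture('top'); cv2.imwrite('pics/t8.png',a)
a0=cv2.imread('pics/top0.png')
for im,v0,v1 in((a0,190,290),(a,185,250)):
    for u in(405,422,437): print(u,[(v,int(im[v,u].min()),int(im[v,u].max())) for v in range(v0,v1,2 if v1<260 else 3)])
```

```text
t 18.8 tcp [ 0.4335 -0.0385  0.2206] jaw yaw 87.69 x axis [-0.001 -0.    -1.   ] F [ 0.8  0.9 -0.3] w -0.0 q [  21.1   -2.5  -28.3    0.   -64.3 -113.4]
405 [(190, 52, 112), (193, 53, 113), (196, 54, 113), (199, 52, 111), (202, 53, 110), (205, 107, 158), (208, 133, 192), (211, 135, 194), (214, 135, 194), (217, 135, 194), (220, 135, 194), (223, 136, 194), (226, 142, 201), (229, 148, 208), (232, 136, 193), (235, 136, 192), (238, 136, 193), (241, 134, 193), (244, 135, 194), (247, 150, 210), (250, 146, 206), (253, 104, 154), (256, 139, 198), (259, 51, 110), (262, 52, 109), (265, 114, 167), (268, 116, 168), (271, 115, 167), (274, 116, 172), (277, 176, 180), (280, 163, 183), (283, 85, 176), (286, 84, 175), (289, 85, 176)]
422 [(190, 51, 110), (193, 50, 109), (196, 52, 111), (199, 51, 110), (202, 49, 109), (205, 122, 180), (208, 148, 208), (211, 149, 209), (214, 151, 211), (217, 151, 210), (220, 151, 210), (223, 151, 211), (226, 152, 211), (229, 151, 211), (232, 151, 211), (235, 150, 210), (238, 151, 211), (241, 153, 212), (244, 153, 213), (247, 153, 212), (250, 152, 212), (253, 106, 157), 
[... 1684 characters left out ...]
 (231, 53, 112), (233, 48, 105), (235, 50, 107), (237, 53, 109), (239, 50, 108), (241, 49, 109), (243, 51, 114), (245, 55, 115), (247, 53, 116), (249, 54, 116)]
437 [(185, 49, 107), (187, 50, 107), (189, 51, 108), (191, 50, 108), (193, 50, 107), (195, 49, 107), (197, 49, 106), (199, 49, 106), (201, 49, 107), (203, 50, 106), (205, 49, 97), (207, 49, 104), (209, 48, 104), (211, 63, 98), (213, 170, 174), (215, 196, 200), (217, 195, 200), (219, 193, 198), (221, 193, 198), (223, 192, 197), (225, 181, 185), (227, 188, 192), (229, 154, 160), (231, 46, 104), (233, 47, 108), (235, 49, 110), (237, 53, 111), (239, 50, 109), (241, 52, 112), (243, 52, 113), (245, 55, 115), (247, 56, 118), (249, 54, 116)]
```

```bash
python3 -c "
from h import *
a,b=cv2.imread('pics/top0.png'),cv2.imread('pics/t8.png')
d=cv2.absdiff(a,b).max(2)
for n,(x0,y0,x1,y1) in dict(bottle=(85,195,150,232),mallet=(60,235,165,325),gougeB=(165,278,198,365),gougeA=(265,290,355,305),jar=(505,200,550,235)).items(): print(n,d[y0:y1,x0:x1].mean().round(1),(d[y0:y1,x0:x1]>60).mean().round(3))
print(r.close_job())"
```

```text
bottle 1.3 0.0
mallet 3.7 0.0
gougeB 46.5 0.464
gougeA 64.7 0.613
jar 31.1 0.023
the job is handed in; nothing more can be done
None
```

The slip stone is in the honing-kit drawer, the drawer is shut and the job is handed in, at about 19 s of the 72 s allowed. No verdict was reported.

I pushed two pegs in turn to bring the slip stone's bin to the front. I gripped the stone across its width with the tool tilted 6° to clear the roof. I set it down at the drawer spot, checked in the wrist picture that it was released, and closed the drawer by pushing its handle.

**Drawer:**
- It came up against its stop at about 12 N, after the handle had moved roughly 128 mm.
- In the last top picture no drawer wood shows between the front panel and the chest top. I checked this by pixel values because my picture views were used up.
- My sideways check with the wrist camera was inconclusive, because the gripper hid the handle.

**Stone in the drawer:** It was last seen lying straight and clear of the walls, before the drawer was closed. I could not see it afterwards.

**Other stones:** They were still in their bins in the pictures taken after the carousel was turned.

**Other things on the bench:**
- The bottle and mallet are unchanged between the first and last top pictures.
- The jar differs in brightness, probably from shadow.
- Both gouge regions differ strongly. I put that down to the arm and its shadow covering them in the last picture, but did not confirm it. No contact with the gouges was planned, and none showed in the force readings.

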